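Set the clock's minute hand to the red tab and start the timing tester

TASK

On the watchmaker's bench a wall clock lies on its back without its glass. With a fingertip, gently push the long black minute hand round clockwise only, never backwards, until its tip points at the red tab on the rim; then press the yellow button on the maroon timing tester right down and let go. Do not grip or bend the hand, and leave the short hour hand and everything else on the bench where it is.

Things in the scene. Friction and masses are not known exactly. Their poses are not given: they have to be found in the camera images.
- clock: Round wooden wall clock fixed on the bench on its back, face up, 300 mm across; its rim is 46 mm high and 14 mm wide, the white dial inside it is 40 mm above the bench, with no glass. Origin: centre of its underside. It may lie turned any way.
- clock_centre (a point): The hands' axis (vertical), at the dial's surface, 40 mm above the bench. A brass post and hub of 10 mm radius stand here up to 70 mm above the bench.
- minute_hand (a joint): Angle of the minute hand (rad): grows as the hand turns clockwise seen from above. Free to turn far past a full circle; it has light friction (about 0.5 N at 100 mm from the axis) and stays where it is left.
- minute_pointer: The long black minute hand: a straight bar 8 mm wide and 8 mm thick, its underside 56 mm and its top 64 mm above the bench (16 mm of free space down to the dial). It reaches 120 mm from the axis at its tip; its tail, with a round 22 mm counterweight, ends 41 mm behind the axis. Origin on the axis at bench height; x points along the hand to the tip, z up.
- minute_tip (a point): The tip of the minute hand, 120 mm from the axis, 60 mm above the bench.
- hour_tip (a point): The tip of the short dark grey hour hand: 10 mm wide, 60 mm from the axis, 46 to 50 mm above the bench, below the minute hand. It turns easily if touched; a finger farther than 65 mm from the axis clears it.
- red_mark (a point): The point where the minute hand's tip belongs: 120 mm from the axis, 60 mm above the bench, straight inward of the red tab. The tab (14 mm wide, 24 mm long) is clipped on the rim, its top 52 mm above the bench, between 127 and 151 mm from the axis, with a red patch on the dial's edge before it. It lies about 0.7 to 3.1 rad clockwise of the hand at the start.
- blue_mark (a point): The same point for the blue tab, which is not wanted.
- tester: Maroon timing tester, a box fixed on the bench, 140 x 170 mm and 55 mm high, either to the left or to the right of the clock. Origin: centre of its underside.
- start_top (a point): Centre of the top of the yellow push button (28 mm across) on the tester's top, 77 mm above the bench; it stands 10 mm proud of a round black housing and is pressed straight down.
- start (a joint): Travel of the yellow button: 0 up, 0.006 m fully down; a spring pushes it back up, fully down takes 5 N.
- carousel: Round aluminium screwdriver stand, 92 mm across, with six upright screwdrivers, 115 mm high; loose, on the other side of the clock from the tester. Origin: centre of its underside.
- tray: Turquoise divided parts tray, 80 x 150 x 18 mm, loose. Origin: centre of its underside.
- tin: Round black tin, 64 mm across, 22 mm high, loose. Origin: centre of its underside.
- hammer: Small hammer about 200 mm long, lying loose.
- tweezers: Steel tweezers about 120 mm long, lying loose.
- screwdriver: Red screwdriver about 150 mm long, lying loose.
- holder: Wooden block 60 x 60 mm with a brass watch movement on it, 30 mm high in all, loose. Origin: centre of its underside.
Not all that is in view belongs to the job. There is more than one size of the tester; the one meant has the size given above.

How it is judged:
On the way, in this order (a step that is already met when the one before it is completed fails the run):
1. the minute hand's tip rests at the red tab (within 7 mm of the mark) (horizontal distance between minute_tip and red_mark below 0.007 m and velocity of joint minute_hand between -0.05 and 0.05 rad/s), for 0.3 s.
2. the yellow button is pressed down (value of joint start above 0.0045 m and horizontal distance between minute_tip and red_mark below 0.007 m), for 0.05 s.
At the end, for the whole second after the job is handed in: The minute hand is at rest with its tip within 7 mm (half the tab's width) of the red mark, the button has been pressed at least 4.5 mm down after that and is up again, the hour hand's tip is within 6 mm and every other thing within 12 mm of where it was (all of step 1 and value of joint start below 0.0015 m and distance of hour_tip from where it was at the start of the episode below 0.006 m and distance of each of carousel, tray, tin, hammer, tweezers, screwdriver, holder from where it was at the start of the episode below 0.012 m); the robot touches nothing.
It fails at once if the minute hand turns backwards (anticlockwise faster than 0.05 rad/s) (velocity of joint minute_hand below -0.05 rad/s).
It fails at once if the minute hand is pinched or pushed with more than 12 N (contact force between any of the fingers, the arm and minute_pointer above 12 N).
It fails at once if the button is pressed while the hand is not at the red tab (value of joint start above 0.003 m and not (horizontal distance between minute_tip and red_mark below 0.007 m)).
It fails at once if the hour hand is moved (tip more than 6 mm) (distance of hour_tip from where it was at the start of the episode above 0.006 m).
It fails at once if another thing on the bench is moved more than 12 mm or lifted (distance of any of carousel, tray, tin, hammer, tweezers, screwdriver, holder from where it was at the start of the episode above 0.012 m).
It also fails if it takes over 67 s, if anything falls off the work surface, if the arm or the gripper's body presses on something with over 40 N, if the wrist force passes 120 N, or if a joint passes its speed limit or range.

ROBOT

A 6-joint arm with a two-finger parallel gripper is mounted at the origin on the work surface. World frame = base frame: x ahead of the robot, y to its left, z up, the work surface at z = 0. Lengths are in m, angles in rad, forces in N, time in s.
With the tool pointing down it reaches from about 0.3 to 0.875 m from the base axis. Payload 4.2 kg.
Tool frame: the origin (TCP) lies at the very end of the fingers, on their centre line; the grasp point (between the pads) lies 19 mm behind it (manip.grip_point_offset is the distance from the TCP to the grasp point, in m); z points along the fingers, y is the line along which they close (so a half turn about z gives the same grasp; the last joint's range is limited). The gripper opens to 85 mm and grips with 20 to 120 N. Pads are 22 mm wide; open, the fingers measure 114 mm over their backs; the gripper's body (76 mm by 85 mm) begins 54 mm behind the grasp point. The pads swing forward as they close: fully open they stand 13 mm farther back than shut.
Start: joints at [-1.353, 0.32, 1.565, -0, 1.257, -0.02], TCP at [0.135, -0.559, 0.231] pointing down, gripper open.
Joint ranges: [-3.11, 3.11], [-0.84, 2.01], [0.21, 2.61], [-1.34, 4.49], [0.05, 2.63], [-2.56, 2.56]. Speed limits (rad/s): [2.57, 2.57, 3.14, 3.14, 3.14, 3.14].

INTERFACE

Orientations are given as a rotation vector (axis times angle).
In Python, from cell import manip gives the robot as it stands. The module is installed in compiled form; this text tells all that it offers.
- The arm moves only by the tool move_arm, never from a script. Its argument "increments" is one flat list of numbers, 6 for each row, row after row: the shift along the tool's x, y, z in m, then the turn, a rotation vector about the tool's x, y, z in degrees. A call has 1 to 10 rows; each row is the pose to reach, as a shift and turn from the pose commanded when the call began, along the tool's axes at that moment; what a row does not reach only later rows make up. A row lasts 1/12 s, in which the tool goes at most 41.7 mm and 7.16 degrees, less where a joint would pass 70% of its speed; a pose out of reach is approached as far as the arm can. A call with a gripper value outside its range is refused whole. "grip" is the opening, from 0 (shut) to 1 (fully open), set as the call begins (left out, the last holds). The fingers move at their own pace and stop on an object; the grip force is fixed at half the most. Time passes only in rows, so rows that repeat a pose let the fingers close. It gives the time, the measured TCP pose, the force, the opening and the grip force at its end, in the units of the state.
- manip.sense(): the state, without advancing time (a new reading comes with each control period).
- manip.grab_frame(name): name is "scene" or "top"; returns a dict with "pixels" (480x640x3 uint8, red, green, blue), "mtx" (3x3 intrinsics, pixels), "dist" ([k1, k2, p1, p2, k3] as OpenCV has them; the pictures are not rectified), "R" (3x3) and "t" (3): a world point X has camera coordinates R X + t. Camera axes: x right, y down, z forward; pixel columns grow to the right and rows downward; lengths in m; the calibration is good to about 2 mm. A picture is of the moment at which its call begins. There is no depth.
- manip.job_done(): hands the job in; it is judged then, once.
The state is a dict: "time_s": time; "joint_pos": joint angles; "dq": joint speeds; "tau": joint torques, N m; "eef_pos": TCP position; "orientation": TCP orientation; "ft_force": force on the tool from outside, world axes, zero at the start; "torque": the same for the moment, N m; "finger_gap": finger opening in m; "gripper_force": force on a finger pad.
Only numpy, scipy, OpenCV 4.12 (cv2) and the standard library are available. Lean on these libraries where they do the work, as an engineer would, in place of code of your own. Each camera call takes 0.05 s, during which the arm holds its last target. There are 200 camera calls.

## Working session

There is one attempt and no reset: what is moved stays moved. The work goes in short steps, Python scripts to look and compute and a tool call to move; the robot and the scene stay as the last step left them, time stands still between calls to the robot, and variables do not carry over. Pictures are saved under pics/ and viewed, at most 10 in all, crops included, and the job is handed in when it is done.

Besides the shell and the picture viewer there is one more tool, called after "Request:" as name(argument=value, ...) on one line, values as JSON. move_arm: Moves the arm, as the interface text tells. Its arguments: {"type":"object","properties":{"increments":{"type":"array","items":{"type":"number"}},"grip":{"type":"number"}},"required":["increments"]}

```bash
mkdir -p pics; cat > h.py <<'E'
import numpy as np, cv2
from cell import manip
from scipy.spatial.transform import Rotation as Ro
def shot(n):
    f=manip.grab_frame(n); np.savez(f'pics/{n}.npz',**f); cv2.imwrite(f'pics/{n}.png',f['pixels'][...,::-1]); return f
def ld(n): return dict(np.load(f'pics/{n}.npz'))
def ray(f,uv,z):
    p=cv2.undistortPoints(np.array(uv,float).reshape(-1,1,2),f['mtx'],f['dist'])[:,0]
    d=np.c_[p,np.ones(len(p))]@f['R']; c=-f['R'].T@f['t']
    return c+d*((z-c[2])/d[:,2])[:,None]
def proj(f,X):
    return cv2.projectPoints(np.array(X,float).reshape(-1,1,3),cv2.Rodrigues(f['R'])[0],f['t'],f['mtx'],f['dist'])[0][:,0]
E
python3 - <<'E'
from h import *
for n in('scene','top'):
    f=shot(n); print(n,-f['R'].T@f['t'])
s=manip.sense(); print(s['eef_pos'],s['orientation'],s['finger_gap'],s['ft_force'],s['time_s'])
print(Ro.from_rotvec(s['orientation']).as_matrix().round(3))
E
```

```text
scene [ 0.9680881  -0.45117328  1.00541293]
top [ 0.45387285 -0.00507468  1.31748924]
[ 0.13536842 -0.55841248  0.2305505 ] [-3.11784439e+00 -3.72455581e-01  2.62419935e-04] 0.08548312354262608 [-0.84562114  0.18367091 -1.07006421] 0.1
[[ 0.972  0.236 -0.   ]
 [ 0.236 -0.972  0.002]
 [ 0.    -0.002 -1.   ]]
```

View pics/top.png

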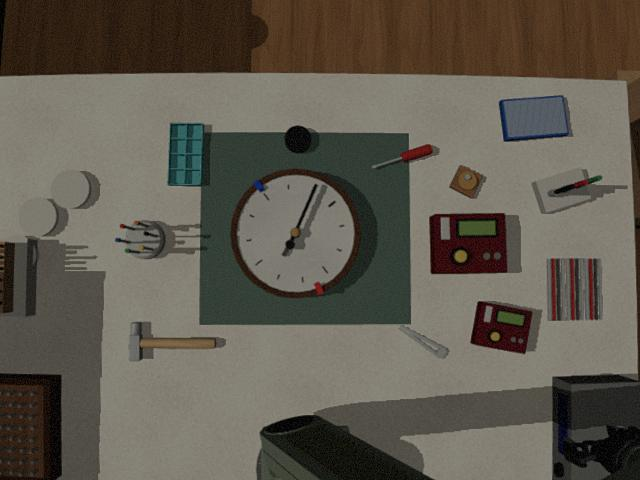

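View pics/scene.png

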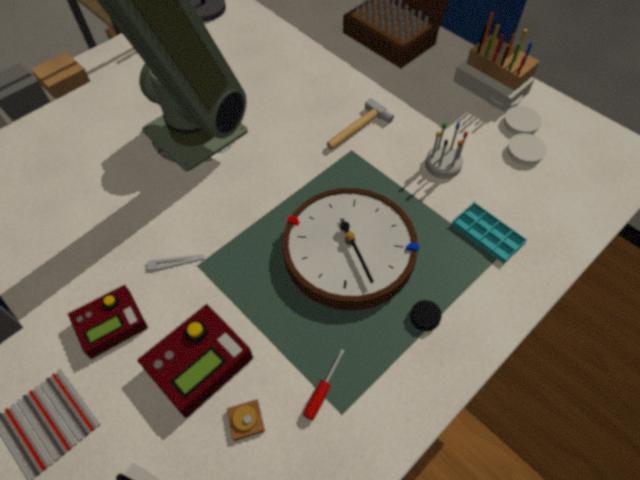

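The top view shows the clock at (296,232), hand tip (317,186), red tab (320,288), blue tab (259,186). There are two maroon testers: a large one at (468,243) with its button at (460,256), and a small one at (502,326) with its button at (495,337). I'll measure both and enlarge.

```bash
python3 - <<'E'
from h import *
t=ld('top'); s=ld('scene')
def blobs(f,lo,hi,mn,roi=None):
    h=cv2.cvtColor(f['pixels'],cv2.COLOR_RGB2HSV)
    if lo[0]>hi[0]: m=cv2.inRange(h,lo,(180,)+hi[1:])|cv2.inRange(h,(0,)+lo[1:],hi)
    else: m=cv2.inRange(h,lo,hi)
    if roi: z=np.zeros_like(m); z[roi[1]:roi[3],roi[0]:roi[2]]=255; m&=z
    n,l,st,c=cv2.connectedComponentsWithStats(m)
    return [(c[i],st[i],cv2.minAreaRect(np.argwhere(l==i)[:,::-1].astype(np.float32))) for i in range(1,n) if st[i][4]>=mn]
# maroon boxes
for c,st,r in blobs(t,(170,120,30),(8,255,140),300,(420,200,560,370)):
    P=ray(t,cv2.boxPoints(r),0.055); print('maroon',c.round(1),np.linalg.norm(P[0]-P[1]).round(3),np.linalg.norm(P[1]-P[2]).round(3),P.mean(0).round(3))
for n,f,roi in(('top',t,(420,200,560,370)),('scene',s,(60,280,260,400))):
    for c,st,r in blobs(f,(20,130,100),(32,255,255),30,roi): print('yellow',n,c.round(1),st,ray(f,c,.077).round(4))
for n,f,roi in(('top',t,(225,160,370,305)),('scene',s,(270,180,430,310))):
    for c,st,r in blobs(f,(172,160,120),(6,255,255),10,roi): print('red',n,c.round(1),st,ray(f,c,.05).round(4))
    for c,st,r in blobs(f,(105,130,80),(130,255,255),10,roi): print('blue',n,c.round(1),st,ray(f,c,.05).round(4))
# dial: white ellipse
for n,f,roi in(('top',t,(225,160,370,305)),('scene',s,(270,180,430,310))):
    h=cv2.cvtColor(f['pixels'],cv2.COLOR_RGB2HSV); m=cv2.inRange(h,(0,0,100),(180,60,255))
    z=np.zeros_like(m); z[roi[1]:roi[3],roi[0]:roi[2]]=255; m&=z
    cs=cv2.findContours(m,cv2.RETR_EXTERNAL,cv2.CHAIN_APPROX_NONE)[0]
    c=max(cs,key=cv2.contourArea); hu=cv2.convexHull(c); e=cv2.fitEllipse(hu)
    P=ray(f,hu[:,0],.040); A=np.c_[2*P[:,:2],np.ones(len(P))]; q=np.linalg.lstsq(A,(P[:,:2]**2).sum(1),rcond=None)[0]
    print('dial',n,q[:2].round(4),'R',np.sqrt(q[2]+q[0]**2+q[1]**2).round(4))
a=cv2.resize(t['pixels'][160:310,220:375],None,fx=3.8,fy=3.8,interpolation=cv2.INTER_CUBIC)
cv2.imwrite('pics/c1.png',a[...,::-1])
b=cv2.resize(s['pixels'][180:310,270:430],None,fx=4,fy=4,interpolation=cv2.INTER_CUBIC)
cv2.imwrite('pics/c2.png',b[...,::-1])
c=cv2.resize(t['pixels'][200:370,420:560],None,fx=3.5,fy=3.5,interpolation=cv2.INTER_CUBIC)
cv2.imwrite('pics/c3.png',c[...,::-1])
E
```

```text
maroon [467.9 246.8] 0.178 0.138 [ 0.53  -0.378  0.055]
maroon [500.9 329.6] 0.098 0.131 [ 0.336 -0.453  0.055]
yellow top [460.2 255.9] [455 251  12  11 103] [[ 0.4997 -0.3524  0.077 ]]
yellow top [494.7 335.9] [491 332   8   8  51] [[ 0.3187 -0.4297  0.077 ]]
yellow scene [108.6 299.6] [104 295  11  10  81] [[ 0.3312 -0.4344  0.077 ]]
yellow scene [194.5 328.5] [187 322  16  14 162] [[ 0.5009 -0.35    0.077 ]]
red top [318.6 288.2] [315 282   8  12  43] [[ 0.427  -0.0326  0.05  ]]
blue top [257.8 185. ] [253 180  10  12  59] [[0.6635 0.107  0.05  ]]
red scene [293.  219.4] [287 216  12   9  60] [[ 0.4275 -0.0286  0.05  ]]
blue scene [412.9 246.3] [407 243  13   7  71] [[0.6637 0.1096 0.05  ]]
dial top [0.5544 0.0199] R 0.134
dial scene [0.5533 0.0246] R 0.1351
```

View pics/c1.png

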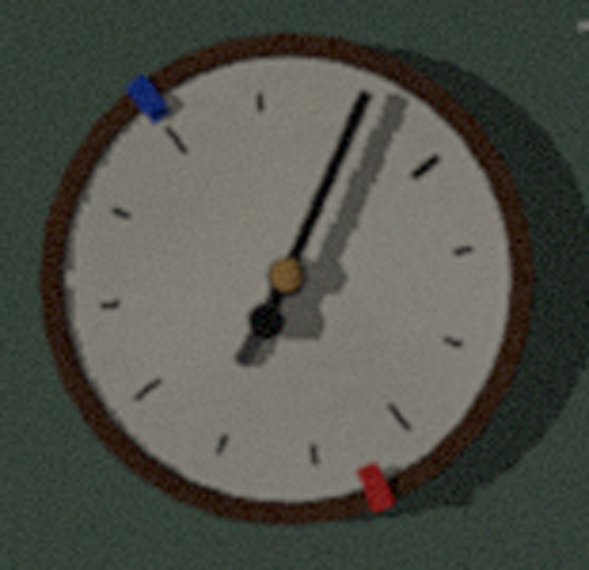

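View pics/c3.png

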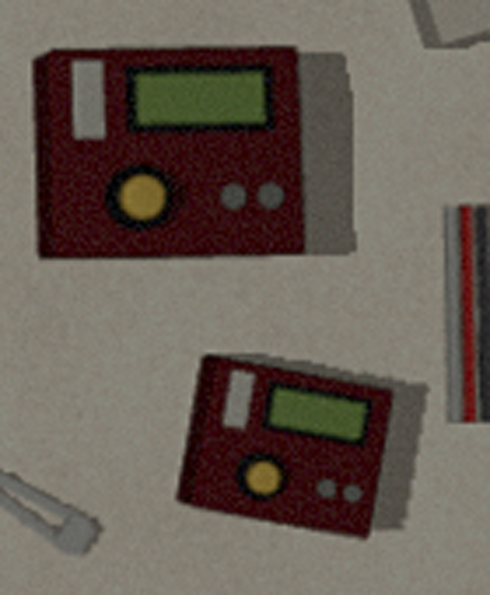

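The top crop shows the hour hand under the tail, pointing lower left at crop (245,358). The large box measures 138x178 mm, which fits 140x170, so its button at (460,256) is the one meant; the small one (about 98x131) is the decoy. Next: precise angles for the hand and the mark.

```bash
cat >> h.py <<'E'
def hand(f,roi,C):
    """hand angle from black pixels at z=.060 (r 20..118) and tip radius, about axis C"""
    m=(f['pixels'].max(2)<45).astype(np.uint8); z=np.zeros_like(m); z[roi[1]:roi[3],roi[0]:roi[2]]=1
    n,l,st,_=cv2.connectedComponentsWithStats(m&z,connectivity=8)
    best=None
    for i in range(1,n):
        P=ray(f,np.argwhere(l==i)[:,::-1],.062)[:,:2]-C; r=np.hypot(*P.T)
        k=(r>25)&(r<125); 
        if k.sum()<30: continue
        if best is None or k.sum()>best[0].shape[0]: best=(P[k],r[k].max())
    P,rm=best; far=P[np.hypot(*P.T)>50]; a=far.mean(0)
    vx,vy,x0,y0=cv2.fitLine(far.astype(np.float32),cv2.DIST_L2,0,.01,.01).ravel()
    return np.degrees(np.arctan2(a[1],a[0])), rm, x0*vy-y0*vx, len(far)
def yellowhub(f,roi):
    h=cv2.cvtColor(f['pixels'],cv2.COLOR_RGB2HSV); m=cv2.inRange(h,(10,80,70),(35,255,255))
    z=np.zeros_like(m); z[roi[1]:roi[3],roi[0]:roi[2]]=255; m&=z
    M=cv2.moments(m,True); return ray(f,(M['m10']/M['m00'],M['m01']/M['m00']),.070)[0,:2], M['m00']
ROI={'top':(235,172,358,294),'scene':(286,192,414,298)}
E
python3 - <<'E'
from h import *
for n,red in(('top',(318.6,288.2)),('scene',(293,219.4))):
    f=ld(n); roi=ROI[n]; C,a=yellowhub(f,(280,215,310,250) if n=='top' else (335,225,362,248)); print(n,'hub',C.round(4),a)
    print(' hand',hand(f,roi,C))
    v=ray(f,red,.050)[0,:2]-C; print(' red',np.degrees(np.arctan2(v[1],v[0])),np.hypot(*v))
E
```

```text
top hub [0.5539 0.0219] 57.0Traceback (most recent call last):
  File "<stdin>", line 4, in <module>
  File "h.py", line 23, in hand
    P,rm=best; far=P[np.hypot(*P.T)>50]; a=far.mean(0)
    ^^^^
TypeError: cannot unpack non-iterable NoneType object
```

```bash
sed -i 's/max(2)<45/max(2)<70/; s/k.sum()<30/k.sum()<15/' h.py
python3 - <<'E'
from h import *
for n,red in(('top',(318.6,288.2)),('scene',(293,219.4))):
    f=ld(n); roi=ROI[n]; C,a=yellowhub(f,(280,215,310,250) if n=='top' else (335,225,362,248)); print(n,'hub',C.round(4),a)
    print(' hand',hand(f,roi,C))
    v=ray(f,red,.050)[0,:2]-C; print(' red',np.degrees(np.arctan2(v[1],v[0])),np.hypot(*v))
E
```

```text
top hub [0.5539 0.0219] 57.0Traceback (most recent call last):
  File "<stdin>", line 4, in <module>
  File "h.py", line 23, in hand
    P,rm=best; far=P[np.hypot(*P.T)>50]; a=far.mean(0)
    ^^^^
TypeError: cannot unpack non-iterable NoneType object
```

```bash
python3 - <<'E'
from h import *
f=ld('top'); print(f['pixels'][200:206,300:322].max(2)); print(f['pixels'].max(2)[186,300:330])
C=np.array([.5539,.0219]); print(ray(f,[(317,186),(310,202)],.062)[:,:2]-C)
E
```

```text
[[126 128 125 128 125 132 124  95  33   0  29  89 122 132 126 105  83  77
   75  73  80 108]
 [128 125 125 123 128 129 114  64  16  12  60 108 133 129 123  91  76  73
   78  77  77 110]
 [124 125 123 128 130 128  90  33   8  30  86 124 127 129 108  82  77  80
   76  70  79 107]
 [125 130 128 131 127 111  63  14  17  61 111 128 127 126 105  78  73  78
   78  75  94 120]
 [126 129 125 131 131 102  37   0  23  92 125 127 119 107  99  76  78  84
   77  79 107 128]
 [128 126 126 133 123  81  28   7  41 104 134 130 108  80  78  74  80  76
   74  95 120 129]]
[127 127 122 125 125 129 124 127 121 128 122 129 124  88  30  13  22  87
 119 128 129 104  75  69  75  75  79 110 127 113]
[[ 0.10560158 -0.05069185]
 [ 0.06880033 -0.03478122]]
```

Units slip: r is in metres. Fixing that.

```bash
sed -i 's/(r>25)&(r<125)/(r>.025)\&(r<.125)/; s/>50\]/>.05]/; s/max(2)<70/max(2)<50/' h.py
cat > m.py <<'E'
from h import *
import sys
def go(fresh=True):
  for n in('top','scene'):
    f=shot(n) if fresh else ld(n); C,a=yellowhub(f,(280,215,310,250) if n=='top' else (335,225,362,248))
    h=cv2.cvtColor(f['pixels'],cv2.COLOR_RGB2HSV); m=cv2.inRange(h,(172,160,100),(180,255,255))|cv2.inRange(h,(0,160,100),(6,255,255))
    r=(300,275,340,302) if n=='top' else (280,210,304,230); z=np.zeros_like(m); z[r[1]:r[3],r[0]:r[2]]=255
    M=cv2.moments(m&z,True); v=ray(f,(M['m10']/M['m00'],M['m01']/M['m00']),.05)[0,:2]-C
    try: hd=np.round(hand(f,ROI[n],C),4)
    except Exception as e: hd=repr(e)
    print(n,'hub',C.round(4),a,'hand',hd,'red',np.degrees(np.arctan2(v[1],v[0])).round(2),np.hypot(*v).round(4))
if __name__=='__main__': go(len(sys.argv)<2)
E
python3 m.py old
```

```text
top hub [0.5539 0.0219] 57.0 hand [-2.36764e+01  1.19500e-01  9.00000e-04  7.30000e+01] red -156.78 0.1373
scene hub [0.5555 0.0219] 66.0 hand [-2.2609e+01  1.1660e-01 -2.3000e-03  4.8000e+01] red -158.25 0.1376
```

Request:
move_arm(increments=[0.639, -0.459, 0, 0, 0, 13.6, 0.639, -0.459, 0, 0, 0, 13.6, 0.639, -0.459, 0, 0, 0, 13.6, 0.639, -0.459, 0, 0, 0, 13.6, 0.639, -0.459, 0, 0, 0, 13.6, 0.639, -0.459, 0, 0, 0, 13.6, 0.639, -0.459, 0, 0, 0, 13.6, 0.639, -0.459, 0, 0, 0, 13.6, 0.639, -0.459, 0, 0, 0, 13.6, 0.639, -0.459, 0, 0, 0, 13.6], grip=0)

```text
time_s: 0.93
eef_pos: [0.4075, -0.2414, 0.2312]
orientation: [3.142, 0.001, -0.0]
ft_force: [-0.5, -0.2, 0.9]
finger_gap: -0.0002
gripper_force: 0.0
```

Request:
move_arm(increments=[0.24, -0.28, 0, 0, 0, 0, 0.24, -0.28, 0, 0, 0, 0, 0.24, -0.28, 0, 0, 0, 0, 0.24, -0.28, 0, 0, 0, 0, 0.24, -0.28, 0, 0, 0, 0, 0.24, -0.28, 0, 0, 0, 0, 0.24, -0.28, 0, 0, 0, 0, 0.24, -0.28, 0, 0, 0, 0, 0.24, -0.28, 0, 0, 0, 0, 0.24, -0.28, 0, 0, 0, 0])

```text
time_s: 1.77
eef_pos: [0.6499, 0.0422, 0.2296]
orientation: [-3.139, -0.008, -0.002]
ft_force: [-1.1, -0.0, -0.2]
finger_gap: 0.0001
gripper_force: 0.0
```

Request:
move_arm(increments=[0, 0, 0.04, 0, 0, 0, 0, 0, 0.08, 0, 0, 0, 0, 0, 0.11, 0, 0, 0, 0, 0, 0.14, 0, 0, 0, 0, 0, 0.155, 0, 0, 0, 0, 0, 0.165, 0, 0, 0, 0, 0, 0.172, 0, 0, 0, 0, 0, 0.176, 0, 0, 0, 0, 0, 0.177, 0, 0, 0, 0, 0, 0.177, 0, 0, 0])

```text
time_s: 2.6
eef_pos: [0.6472, 0.0367, 0.0551]
orientation: [3.142, 0.0, 0.003]
ft_force: [0.4, 0.5, 1.0]
finger_gap: 0.0
gripper_force: 0.0
```

```bash
python3 - <<'E'
import numpy as np
C=np.array([.5545,.022]); P=lambda a:C+.096*np.array([np.cos(np.radians(a)),np.sin(np.radians(a))])
seq=[9,-14,-44,-74,-104,-124]; cur=np.array([.647,.038])
for a,b in zip(seq,seq[1:]):
    rows=[]
    for k in range(1,11):
        d=P(a+(b-a)*k/10)-cur; z=.002 if a==9 else 0
        rows+=[round(d[0],3),round(-d[1],3),z if z==0 else round(z*k/10,4),0,0,0]
    cur=cur+np.array([rows[-6],-rows[-5]]); print(rows)
E
```

```text
[np.float64(0.003), np.float64(0.005), 0.0002, 0, 0, 0, np.float64(0.003), np.float64(0.009), 0.0004, 0, 0, 0, np.float64(0.003), np.float64(0.012), 0.0006, 0, 0, 0, np.float64(0.003), np.float64(0.016), 0.0008, 0, 0, 0, np.float64(0.003), np.float64(0.02), 0.001, 0, 0, 0, np.float64(0.003), np.float64(0.024), 0.0012, 0, 0, 0, np.float64(0.003), np.float64(0.028), 0.0014, 0, 0, 0, np.float64(0.002), np.float64(0.032), 0.0016, 0, 0, 0, np.float64(0.002), np.float64(0.035), 0.0018, 0, 0, 0, np.float64(0.001), np.float64(0.039), 0.002, 0, 0, 0]
[np.float64(-0.002), np.float64(0.005), 0, 0, 0, 0, np.float64(-0.003), np.float64(0.01), 0, 0, 0, 0, np.float64(-0.005), np.float64(0.015), 0, 0, 0, 0, np.float64(-0.007), np.float64(0.019), 0, 0, 0, 0, np.float64(-0.01), np.float64(0.024), 0, 0, 0, 0, np.float64(-0.012), np.float64(0.028), 0, 0, 0, 0, np.float64(-0.015), np.float64(0.032), 0, 0, 0, 0, np.float64(-0.018), np.float64(0.036), 0, 0, 0, 0, np.float64(-0.021), np.float64(0.04), 0, 0, 0, 0, np.float64(-0.024), np.float64(0.044), 0, 0, 0, 0]
[np.float64(-0.004), np.float64(0.003), 0, 0
[... 788 characters left out ...]
np.float64(0.004), 0, 0, 0, 0, np.float64(-0.04), np.float64(0.003), 0, 0, 0, 0, np.float64(-0.045), np.float64(0.002), 0, 0, 0, 0, np.float64(-0.05), np.float64(0.001), 0, 0, 0, 0]
[np.float64(-0.003), np.float64(-0.001), 0, 0, 0, 0, np.float64(-0.006), np.float64(-0.002), 0, 0, 0, 0, np.float64(-0.009), np.float64(-0.003), 0, 0, 0, 0, np.float64(-0.012), np.float64(-0.004), 0, 0, 0, 0, np.float64(-0.016), np.float64(-0.005), 0, 0, 0, 0, np.float64(-0.019), np.float64(-0.007), 0, 0, 0, 0, np.float64(-0.022), np.float64(-0.008), 0, 0, 0, 0, np.float64(-0.024), np.float64(-0.01), 0, 0, 0, 0, np.float64(-0.027), np.float64(-0.012), 0, 0, 0, 0, np.float64(-0.03), np.float64(-0.013), 0, 0, 0, 0]
```

Request:
move_arm(increments=[0.003, 0.005, 0, 0, 0, 0, 0.003, 0.009, 0, 0, 0, 0, 0.003, 0.012, 0.001, 0, 0, 0, 0.003, 0.016, 0.001, 0, 0, 0, 0.003, 0.02, 0.001, 0, 0, 0, 0.003, 0.024, 0.001, 0, 0, 0, 0.003, 0.028, 0.001, 0, 0, 0, 0.002, 0.032, 0.001, 0, 0, 0, 0.002, 0.035, 0.001, 0, 0, 0, 0.001, 0.039, 0.001, 0, 0, 0])

```text
time_s: 3.43
eef_pos: [0.6476, -0.0023, 0.0533]
orientation: [-3.141, -0.0, 0.0]
ft_force: [-0.3, 1.3, -0.3]
finger_gap: 0.0
gripper_force: 0.3
```

Request:
move_arm(increments=[-0.002, 0.005, 0, 0, 0, 0, -0.003, 0.01, 0, 0, 0, 0, -0.005, 0.015, 0, 0, 0, 0, -0.007, 0.019, 0, 0, 0, 0, -0.01, 0.024, 0, 0, 0, 0, -0.012, 0.028, 0, 0, 0, 0, -0.015, 0.032, 0, 0, 0, 0, -0.018, 0.036, 0, 0, 0, 0, -0.021, 0.04, 0, 0, 0, 0, -0.024, 0.044, 0, 0, 0, 0])

```text
time_s: 4.27
eef_pos: [0.6234, -0.0466, 0.0533]
orientation: [3.141, 0.001, 0.0]
ft_force: [0.0, 0.5, 0.7]
finger_gap: 0.0001
gripper_force: 0.3
```

Request:
move_arm(increments=[-0.004, 0.003, 0, 0, 0, 0, -0.008, 0.007, 0, 0, 0, 0, -0.012, 0.01, 0, 0, 0, 0, -0.016, 0.013, 0, 0, 0, 0, -0.02, 0.015, 0, 0, 0, 0, -0.024, 0.018, 0, 0, 0, 0, -0.029, 0.02, 0, 0, 0, 0, -0.034, 0.022, 0, 0, 0, 0, -0.038, 0.024, 0, 0, 0, 0, -0.043, 0.025, 0, 0, 0, 0])

```text
time_s: 5.1
eef_pos: [0.5804, -0.0715, 0.0534]
orientation: [3.141, 0.001, 0.001]
ft_force: [1.3, -0.4, -0.4]
finger_gap: -0.0002
gripper_force: 0.3
```

```bash
python3 m.py
```

```text
Traceback (most recent call last):
  File "m.py", line 12, in <module>
    if __name__=='__main__': go(len(sys.argv)<2)
                             ~~^^^^^^^^^^^^^^^^^
  File "m.py", line 8, in go
    M=cv2.moments(m&z,True); v=ray(f,(M['m10']/M['m00'],M['m01']/M['m00']),.05)[0,:2]-C
                                      ~~~~~~~~^~~~~~~~~
ZeroDivisionError: float division by zero
```

Request:
move_arm(increments=[-0.005, 0.002, 0, 0, 0, 0, -0.01, 0.003, 0, 0, 0, 0, -0.015, 0.003, 0, 0, 0, 0, -0.02, 0.004, 0, 0, 0, 0, -0.025, 0.004, 0, 0, 0, 0, -0.03, 0.004, 0, 0, 0, 0, -0.035, 0.004, 0, 0, 0, 0, -0.04, 0.003, 0, 0, 0, 0, -0.045, 0.002, 0, 0, 0, 0, -0.05, 0.001, 0, 0, 0, 0])

```text
time_s: 5.98
eef_pos: [0.5302, -0.0721, 0.0533]
orientation: [3.141, 0.001, 0.0]
ft_force: [0.9, 0.5, -0.1]
finger_gap: 0.0002
gripper_force: 0.3
```

Request:
move_arm(increments=[-0.003, -0.001, 0, 0, 0, 0, -0.006, -0.002, 0, 0, 0, 0, -0.009, -0.003, 0, 0, 0, 0, -0.012, -0.004, 0, 0, 0, 0, -0.016, -0.005, 0, 0, 0, 0, -0.019, -0.007, 0, 0, 0, 0, -0.022, -0.008, 0, 0, 0, 0, -0.024, -0.01, 0, 0, 0, 0, -0.027, -0.012, 0, 0, 0, 0, -0.03, -0.013, 0, 0, 0, 0])

```text
time_s: 6.82
eef_pos: [0.5005, -0.059, 0.0533]
orientation: [3.142, 0.001, 0.0]
ft_force: [1.1, 0.0, 0.2]
finger_gap: -0.0001
gripper_force: 0.3
```

```bash
sed -i 's/    M=cv2/    if not (m\&z).any(): print(n,"red hidden"); m[:]=255\n    M=cv2/' m.py; python3 m.py
```

```text
top hub [0.5538 0.0215] 62.0 hand [-1.311838e+02  1.250000e-01 -3.930000e-02  4.190000e+02] red -156.63 0.1339
scene red hidden
scene hub [0.557  0.0214] 78.0 hand [-1.577289e+02  1.250000e-01  9.720000e-02  8.700000e+02] red -158.2 0.1416
```

View pics/scene.png

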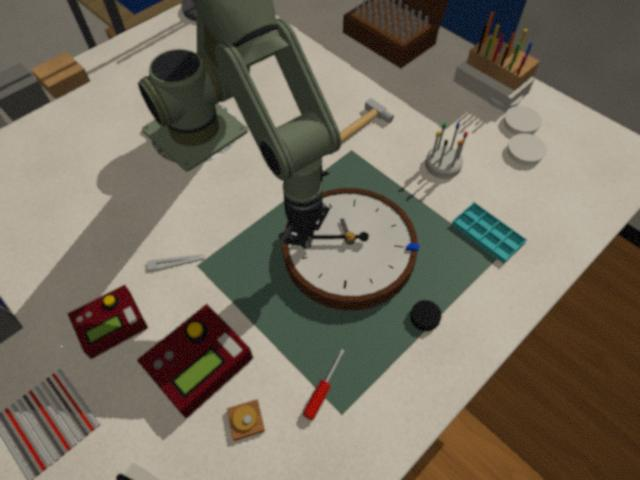

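The scene view shows the finger behind the hand, which runs from hub (349,237) towards (312,238). The counterweight is at (363,237), and the hour hand is untouched near (344,226).

```bash
cat > tail.py <<'E'
from h import *
import sys
# hand angle from counterweight blob (r 20..45mm), dark px, vs hub
def tail(n,f):
    C=yellowhub(f,(280,215,310,250) if n=='top' else (335,225,362,248))[0]
    m=(f['pixels'].max(2)<45); q=np.argwhere(m)[:,::-1]; P=ray(f,q,.06)[:,:2]-C; r=np.hypot(*P.T)
    k=(r>.018)&(r<.044); a=np.arctan2(P[k,1],P[k,0]); 
    k2=np.cos(a-np.radians(35))>.5
    v=P[k][k2].mean(0); print(n,'hand from tail',np.degrees(np.arctan2(-v[1],-v[0])).round(1),np.hypot(*v).round(4),k2.sum())
for n in('top','scene'): tail(n,ld(n))
f=ld('scene'); p=ray(f,[(318,237.5),(349,237),(363,237)],.06); print(p.round(4)); d=p[0]-p[2]; print(np.degrees(np.arctan2(d[1],d[0])))
E
python3 tail.py
```

```text
top hand from tail -134.8 0.0297 57
scene hand from tail -123.9 0.0294 44
[[ 0.5075 -0.0267  0.06  ]
 [ 0.5539  0.0226  0.06  ]
 [ 0.5753  0.0445  0.06  ]]
-133.63179517762634
```

Request:
move_arm(increments=[-0.003, -0.002, 0, 0, 0, 0, -0.005, -0.004, 0, 0, 0, 0, -0.008, -0.006, 0, 0, 0, 0, -0.01, -0.008, 0, 0, 0, 0, -0.012, -0.01, 0, 0, 0, 0, -0.015, -0.012, 0, 0, 0, 0, -0.017, -0.015, 0, 0, 0, 0, -0.019, -0.017, 0, 0, 0, 0, -0.021, -0.02, 0, 0, 0, 0, -0.023, -0.022, 0, 0, 0, 0])

```text
time_s: 7.75
eef_pos: [0.4775, -0.0369, 0.0533]
orientation: [3.142, 0.001, 0.0]
ft_force: [0.1, -0.1, -0.5]
finger_gap: 0.0
gripper_force: 0.3
```

```bash
python3 m.py; python3 tail.py; python3 - <<'E'
from h import *
a=[cv2.resize(ld(n)['pixels'][r[1]:r[3],r[0]:r[2]],(400,400),interpolation=cv2.INTER_CUBIC) for n,r in(('top',(235,170,360,295)),('scene',(270,170,400,300)))]
cv2.imwrite('pics/d1.png',np.hstack(a)[...,::-1])
E
```

```text
top hub [0.5544 0.022 ] 57.0 hand [-1.489538e+02  1.249000e-01  8.750000e-02  4.730000e+02] red -156.92 0.1402
scene hub [0.5566 0.0211] 73.0 hand [-1.671777e+02  1.250000e-01  1.035000e-01  5.340000e+02] red -158.2 0.1341
top hand from tail -154.4 0.029 59
scene hand from tail -143.8 0.0284 47
[[ 0.5075 -0.0267  0.06  ]
 [ 0.5539  0.0226  0.06  ]
 [ 0.5753  0.0445  0.06  ]]
-133.63179517762634
```

View pics/d1.png

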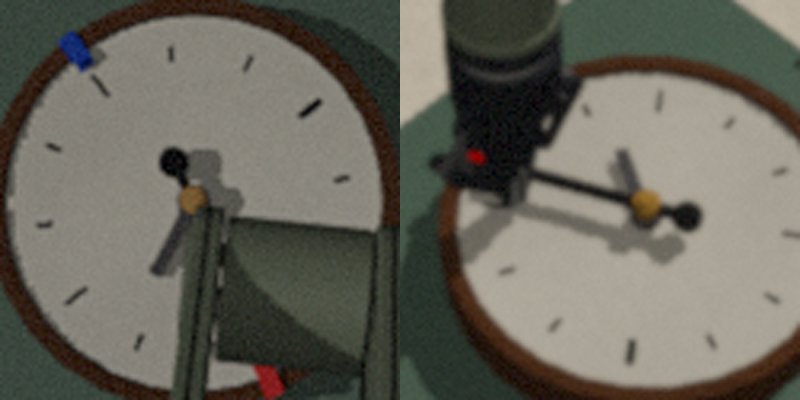

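The hand is about 3° short of the mark. I'll back the finger off, lift it and clear the view to measure exactly.

Request:
move_arm(increments=[0.002, 0.004, 0, 0, 0, 0, 0.005, 0.01, 0, 0, 0, 0, 0.008, 0.018, 0, 0, 0, 0, 0.008, 0.018, -0.03, 0, 0, 0, 0.008, 0.018, -0.065, 0, 0, 0, 0.008, 0.05, -0.08, 0, 0, 0, 0.008, 0.09, -0.08, 0, 0, 0, 0.008, 0.13, -0.08, 0, 0, 0, 0.008, 0.165, -0.08, 0, 0, 0, 0.008, 0.18, -0.08, 0, 0, 0])

```text
time_s: 8.68
eef_pos: [0.4859, -0.2222, 0.1336]
orientation: [3.139, -0.004, 0.002]
ft_force: [0.5, 0.4, -0.5]
finger_gap: -0.0
gripper_force: 0.0
```

```bash
python3 m.py; python3 tail.py; python3 - <<'E'
from h import *
a=[cv2.resize(ld(n)['pixels'][r[1]:r[3],r[0]:r[2]],(400,400),interpolation=cv2.INTER_CUBIC) for n,r in(('top',(235,170,360,295)),('scene',(270,170,400,300)))]
cv2.imwrite('pics/d2.png',np.hstack(a)[...,::-1])
E
```

```text
top hub [0.5538 0.0217] 60.0 hand [-1.546893e+02  1.173000e-01 -2.650000e-02  7.100000e+01] red -156.79 0.1376
scene hub [0.5565 0.0212] 72.0 hand [-1.551273e+02  1.165000e-01 -2.600000e-03  5.600000e+01] red -158.68 0.1378
top hand from tail -155.1 0.0296 60
scene hand from tail -144.3 0.0284 48
[[ 0.5075 -0.0267  0.06  ]
 [ 0.5539  0.0226  0.06  ]
 [ 0.5753  0.0445  0.06  ]]
-133.63179517762634
```

View pics/d2.png

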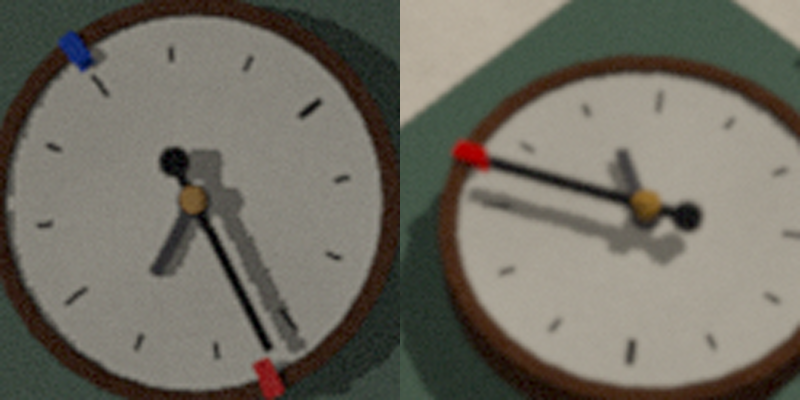

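Hand at −154.9°, red tab at about −157.5°, so about 2.6° (5 mm) is left. I'll go back in behind it and nudge.

Request:
move_arm(increments=[0, -0.035, 0, 0, 0, 0, 0, -0.07, 0, 0, 0, 0, 0, -0.105, 0, 0, 0, 0, 0, -0.135, 0, 0, 0, 0, 0, -0.15, 0, 0, 0, 0, 0, -0.158, 0, 0, 0, 0, 0, -0.158, 0.03, 0, 0, 0, 0, -0.158, 0.06, 0, 0, 0, 0, -0.158, 0.075, 0, 0, 0, 0, -0.158, 0.08, 0, 0, 0])

```text
time_s: 9.62
eef_pos: [0.4837, -0.059, 0.0508]
orientation: [-3.141, -0.001, 0.009]
ft_force: [0.1, -0.4, 0.2]
finger_gap: 0.0002
gripper_force: 0.0
```

Request:
move_arm(increments=[0, -0.002, 0, 0, 0, 0, -0.001, -0.005, 0, 0, 0, 0, -0.003, -0.01, 0, 0, 0, 0, -0.005, -0.015, 0, 0, 0, 0, -0.007, -0.018, 0, 0, 0, 0, -0.007, -0.02, 0, 0, 0, 0, -0.008, -0.021, 0, 0, 0, 0, -0.008, -0.022, 0, 0, 0, 0, -0.008, -0.022, 0, 0, 0, 0, -0.008, -0.022, 0, 0, 0, 0])

```text
time_s: 10.45
eef_pos: [0.4778, -0.0373, 0.0533]
orientation: [3.141, 0.001, 0.0]
ft_force: [0.5, -0.2, -0.2]
finger_gap: 0.0001
gripper_force: 0.0
```

Just at contact again. Now the 4.5 mm nudge, then retreat.

Request:
move_arm(increments=[0, -0.001, 0, 0, 0, 0, -0.001, -0.0015, 0, 0, 0, 0, -0.001, -0.002, 0, 0, 0, 0, -0.001, -0.003, 0, 0, 0, 0, -0.002, -0.0035, 0, 0, 0, 0, -0.002, -0.004, 0, 0, 0, 0, -0.002, -0.0045, 0, 0, 0, 0, -0.002, -0.0045, 0, 0, 0, 0, -0.002, -0.0045, 0, 0, 0, 0])

```text
time_s: 11.2
eef_pos: [0.4756, -0.0327, 0.0533]
orientation: [3.141, 0.001, -0.0]
ft_force: [0.5, -1.2, -0.4]
finger_gap: 0.0001
gripper_force: 0.2
```

Request:
move_arm(increments=[0.002, 0.004, 0, 0, 0, 0, 0.005, 0.01, 0, 0, 0, 0, 0.008, 0.018, 0, 0, 0, 0, 0.008, 0.018, -0.03, 0, 0, 0, 0.008, 0.018, -0.065, 0, 0, 0, 0.008, 0.05, -0.08, 0, 0, 0, 0.008, 0.09, -0.08, 0, 0, 0, 0.008, 0.13, -0.08, 0, 0, 0, 0.008, 0.165, -0.08, 0, 0, 0, 0.008, 0.18, -0.08, 0, 0, 0])

```text
time_s: 12.03
eef_pos: [0.484, -0.2176, 0.1337]
orientation: [3.139, -0.004, 0.003]
ft_force: [-0.6, 0.4, 0.4]
finger_gap: 0.0003
gripper_force: 0.0
```

```bash
python3 m.py; python3 - <<'E'
from h import *
# tip point vs red-mark from dial-edge geometry, per camera with dial-fit centre, in image-independent form
a=[cv2.resize(ld(n)['pixels'][r[1]:r[3],r[0]:r[2]],(400,400),interpolation=cv2.INTER_CUBIC) for n,r in(('top',(285,225,350,290+5)),('scene',(275,190,375,260)))]
cv2.imwrite('pics/d3.png',np.hstack(a)[...,::-1])
E
```

```text
top hub [0.5539 0.0216] 61.0 hand [-1.552073e+02  1.173000e-01  4.000000e-04  6.700000e+01] red -156.85 0.1378
scene hub [0.5563 0.0215] 70.0 hand [-1.574205e+02  1.155000e-01 -2.800000e-03  5.400000e+01] red -158.6 0.1376
```

View pics/d3.png

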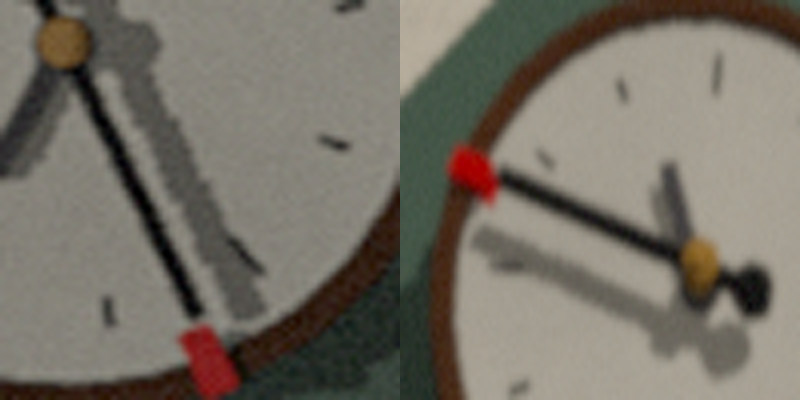

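The hand's tip sits on the tab's centre line in both views, at the inner edge of the red tab (197,320 in the left half). Both angle estimates leave at most 1.6°, so it's within tolerance. On to the big tester's button at (0.500, −0.351).

Request:
move_arm(increments=[0.005, 0.035, 0, 0, 0, 0, 0.01, 0.07, 0, 0, 0, 0, 0.015, 0.1, 0, 0, 0, 0, 0.016, 0.12, 0, 0, 0, 0, 0.016, 0.132, 0, 0, 0, 0, 0.016, 0.138, 0, 0, 0, 0, 0.016, 0.138, 0.01, 0, 0, 0, 0.016, 0.138, 0.025, 0, 0, 0, 0.016, 0.138, 0.035, 0, 0, 0, 0.016, 0.138, 0.04, 0, 0, 0])

```text
time_s: 12.97
eef_pos: [0.4987, -0.3485, 0.0912]
orientation: [-3.139, -0.003, 0.005]
ft_force: [0.5, 0.3, 0.3]
finger_gap: 0.0003
gripper_force: 0.0
```

Request:
move_arm(increments=[0, 0, 0.002, 0, 0, 0, 0, 0, 0.002, 0, 0, 0])

```text
time_s: 13.13
eef_pos: [0.4997, -0.3499, 0.0908]
orientation: [-3.141, -0.002, 0.001]
ft_force: [-0.2, -0.4, -0.8]
finger_gap: 0.0003
gripper_force: 0.0
```

Over the button at 0.091; press down to about 0.071.

Request:
move_arm(increments=[0, 0, 0.005, 0, 0, 0, 0, 0, 0.01, 0, 0, 0, 0, 0, 0.014, 0, 0, 0, 0, 0, 0.016, 0, 0, 0, 0, 0, 0.018, 0, 0, 0, 0, 0, 0.019, 0, 0, 0, 0, 0, 0.02, 0, 0, 0, 0, 0, 0.0205, 0, 0, 0, 0, 0, 0.0205, 0, 0, 0])

```text
time_s: 13.88
eef_pos: [0.4999, -0.3507, 0.0712]
orientation: [3.141, 0.001, 0.001]
ft_force: [-0.4, 1.9, 4.3]
finger_gap: 0.0
gripper_force: 2.4
```

Request:
move_arm(increments=[0, 0, 0.0005, 0, 0, 0, 0, 0, 0.001, 0, 0, 0, 0, 0, 0.001, 0, 0, 0])

```text
time_s: 14.13
eef_pos: [0.4999, -0.3507, 0.071]
orientation: [3.141, 0.001, 0.001]
ft_force: [-2.2, 2.4, 9.8]
finger_gap: 0.0002
gripper_force: 4.7
```

Request:
move_arm(increments=[0, 0, -0.005, 0, 0, 0, 0, 0, -0.015, 0, 0, 0, 0, 0, -0.04, 0, 0, 0, 0, 0, -0.07, 0, 0, 0, 0, 0, -0.09, 0, 0, 0, 0, 0, -0.1, 0, 0, 0, 0, 0, -0.1, 0, 0, 0, 0, 0, -0.1, 0, 0, 0])

```text
time_s: 14.8
eef_pos: [0.4995, -0.3506, 0.1694]
orientation: [-3.141, -0.001, 0.001]
ft_force: [-0.8, 0.2, 0.5]
finger_gap: 0.0003
gripper_force: 0.0
```

```bash
python3 m.py
```

```text
top hub [0.5537 0.0219] 61.0 hand [-1.582825e+02  1.183000e-01 -3.460000e-02  7.300000e+01] red -156.83 0.138
scene hub [0.5564 0.0213] 74.0 hand [-1.57459e+02  1.15500e-01 -3.00000e-03  5.10000e+01] red -158.67 0.1378
```

The button bottomed out (9.8 N) and has been released. The hand hasn't moved, so I'm handing in.

```bash
python3 -c "
from cell import manip
print(manip.job_done())"
```

```text
the job is handed in; nothing more can be done
None
```

I pushed the minute hand clockwise to the red tab (about 1–1.5° off by camera, within the 7 mm allowed), pressed the large tester's yellow button fully down and released it, and handed the job in; no verdict came back.

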